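# Draw a spring tape out over the gauge board and lock it

## Robot

A 6-joint arm with a two-finger parallel gripper is mounted at the origin on a cart in front of the work surface, level with it; the furniture and walls round the work are solid. World frame = base frame: x ahead of the robot, y to its left, z up, the work surface at z = 0. Lengths are in m, angles in degrees, forces in N, time in s.
With the tool pointing down it reaches from about 0.4 to 0.825 m from the base axis. Payload 7 kg.
Tool frame: the origin (TCP) lies midway between the tips of the shut fingers; the grasp point (between the pads) lies r.grip_depth behind it (r.grip_depth is the distance from the TCP to the grasp point, in m); z points along the fingers, y is the line along which they close (so a half turn about z gives the same grasp; the last joint's range is limited). The gripper opens to 88 mm and grips with 3 to 60 N. Pads are 19 mm wide; open, the fingers measure 130 mm over their backs; the gripper's body (78 mm by 193 mm) begins 47 mm behind the grasp point.
Start: joints at [91.163, 20.546, 0.682, 0, -70.136, -16.507], TCP at [0.179, 0.651, 0.227] pointing down, gripper open.
Joint ranges: [-176.03, 176.03], [-82.01, 121.73], [-58.28, 71.71], [-173.87, 95.51], [-174.79, -0.11], [-173.66, 173.66]. Speed limits (degrees/s): [136.94, 136.94, 172.46, 180, 180, 180].

## Interface

Orientations are given as [roll, pitch, yaw] about the fixed x, y, z axes, in that order (R = Rz(yaw) Ry(pitch) Rx(roll)).
In Python, from plant import r gives the robot as it stands.
- The arm moves only by the tool advance, called after "Emit:" by a JSON object that holds its "name" and its "arguments", one argument or row to a line. Schema: {"type":"object","properties":{"steps":{"type":"array","items":{"type":"array","items":{"type":"number"},"minItems":6,"maxItems":6},"minItems":1,"maxItems":12},"jaw":{"type":"number"},"grip_force":{"type":"number"},"only":{"type":"string"},"quiet":{"type":"boolean"},"lines":{"type":"string"}},"required":["steps"],"additionalProperties":false}. steps is a list of rows, 1 to 12 of them, each of 6 numbers: dx, dy, dz in a scale on which 1.0 is 0.6 m, then a rotation vector rx, ry, rz in normalised numbers (1 is 360 degrees); each row is the pose to reach, as a shift and turn from the pose commanded when the call began, along the tool's axes at that moment; what a row does not reach only later rows make up. A row lasts 1/12 s, in which the tool goes at most 0.0417 m and 7.16 degrees, less where a joint would pass 70% of its speed; a pose out of reach is approached as far as the arm can. jaw is the finger opening in m, set as the call begins (left out keeps the last). The fingers move at their own pace and stop on an object; grip_force is the grip in N (left out, the last holds). Time passes only in rows, so rows that do not move let the fingers close. The tool returns the time, the measured TCP pose, the force, the opening and the grip force at its end. only (a regular expression) keeps the lines of the reply that match it, lines (a string "A,B") keeps lines A to B, and quiet returns only ok. Shift and turn numbers lie between -1 and 1, and a call with a number outside is refused. Input that does not fit is refused with a message, and nothing moves.
- r.get_state(): the state, without advancing time (a new reading comes with each control period).
- r.capture(name): name is "scene" or "top" or "wrist"; returns a dict with "frame" (384x512x3 uint8, red, green, blue), "z_map" (384x512 float32, m along the optical axis (not along the pixel's ray), 0 where there is no reading), "fx", "fy", "cx", "cy" (pixels), "D" ([k1, k2, p1, p2, k3] as OpenCV has them; the pictures are not rectified), "cam_to_world" (4x4, takes a point from camera to world coordinates). Camera axes: x right, y down, z forward; pixel columns grow to the right and rows downward; lengths in m; the calibration is good to about 2 mm. A picture is of the moment at which its call begins.
- r.close_job(): hands the job in; it is judged then, once.
The state is a dict: "time_s": time; "joints": joint angles; "qd": joint speeds; "joint_torque": joint torques, N m; "tcp_pos": TCP position; "eef_rot": TCP orientation; "contact_force": force on the tool from outside, world axes, zero at the start; "moment": the same for the moment, N m; "gripper_width": finger opening in m; "gripper_force": force on a finger pad.
Only numpy, scipy, OpenCV 4.12 (cv2) and the standard library are available. Lean on these libraries where they do the work, as an engineer would, in place of code of your own. Each camera call takes 0.05 s, during which the arm holds its last target. There are 200 camera calls.

## Task

Take the sanding block off the plywood gauge board and set it down flat on the worktop. Then hook the end of the tape measure over the outer side of the fence, draw the case back against its spring, away from the fence and over the low batten, and set it down squarely on the board behind the batten with its front up against it. Press the lock key right down so that the length stays set, and leave the tape like that without knocking the things standing around.

Things in the scene. Friction and masses are not known exactly. Their poses are not given: they have to be found in the camera images.
- gauge_board: Fixed plywood board on the worktop, 300 (x) x 100 (y) x 15 mm. Origin: centre of its underside; x runs along it towards the fence, an upright wooden strip 8 mm thick across it (x = 112 to 120 mm, 70 mm wide about y = 0, top 24 mm above the board's top). The fence's outer side is at x = 120 mm; two small glue blocks stand behind it at y = -28 and 28 mm (22 mm clear either side of y = 0).
- fence_top (a point): Middle of the fence's top edge on its outer side: x = 120, y = 0, z = 39 mm in the gauge board's frame. Same axes as the board.
- stop_batten: Fixed low wooden batten across the board, 10 (x) x 80 (y) x 8 mm high, standing on the board's top parallel to the fence, between fence and the board's other end. Its distance from the fence differs from start to start. Origin: centre of its underside (on the board's top); same axes as the board. Its rear face, which the case must bear against, is at x = -5 mm.
- tape_measure: Loose pocket tape measure, grey case 84 (x) x 44 (y) x 62 mm high, 0.35 kg; grip its parallel sides across y, 40 mm above the sole. Origin: centre of the sole (underside); x points to the hook, z up. Front face at x = 42 mm. Steel blade 20 mm wide, underside 28 mm above the sole. Hook at its end: plate 22 mm wide, 2 mm thick, down to 6 mm above the sole; inner face at x = 66 mm when retracted.
- case_front (a point): Middle of the lower front edge of the tape's case: x = 42, y = 0, z = 0 mm in the tape's frame.
- hook (a point): Lower end of the hook's inner face (the face towards the case), in the middle of its width, 6 mm above the sole's level. It moves with the blade.
- blade (a joint): How far the blade is drawn out, m: 0 retracted, up to 0.15. A spring pulls it in with 2.5 N at 0, rising by 4 N per metre. With the lock key down a brake holds it.
- lock_key (a joint): Travel of the lock key, m: 0 up (free), pressed home and locked at about 0.0042, where the brake bites and it comes up hard. It takes about 3 N to move, 4 to 6 N to press home, and stays where it is left.
- key_top (a point): Centre of the top of the lock key, a black ribbed pad 30 x 22 mm on top of the tape's case, 71 mm above the sole and 6 mm behind the case's centre when up. It is pressed straight down.
- sanding_block: Loose cork sanding block, 46 (x) x 86 (y) x 27 mm high, lying on the gauge board behind the batten. Origin: centre of its underside. Grip it across its 46 mm width.
- red_reel: Bystander: red wire reel, 90 mm across, 50 mm high, standing on the worktop. Origin: centre of its underside.
- solder_spool: Bystander: pale solder spool, 56 mm across, 30 mm high, beside the tape. Origin: centre of its underside.
- glue_small: Bystander: small glue bottle, 25 mm across, 98 mm high, beside the board. Origin: centre of its underside.
- nut_jar: Bystander: glass jar of nuts, 51 mm across, 72 mm high, beside the board on the other side. Origin: centre of its underside.

How it is judged (in metres and radians):
On the way, in this order (a step that is already met when the one before it is completed fails the run):
1. the sanding block lies on the worktop, off the gauge board (height (world z) of sanding_block below 0.008 m and linear speed of sanding_block below 0.03 m/s), for 0.2 s.
2. the hook is caught behind the fence's outer side and the blade is drawn out, unlocked (value of joint blade above 0.04 m and value of joint lock_key below 0.003 m and x of hook in the frame of fence_top between -0.005 and 0.006 m and z of hook in the frame of fence_top below -0.002 m), for 0.2 s.
At the end, for the whole second after the job is handed in: Hook on the fence's outer side (inner face within 4 mm of it, lower end 10 mm or more below its top); case standing square (0.12 rad) on the board, mid-board within 20 mm, front within 6 mm of the batten's rear; key pressed over 3.9 mm; sanding block flat on the worktop; all at rest (value of joint lock_key above 0.0039 m and value of joint blade above 0.04 m and x of hook in the frame of fence_top between -0.004 and 0.004 m and y of hook in the frame of fence_top between -0.02 and 0.02 m and z of hook in the frame of fence_top below -0.01 m and x of case_front in the frame of stop_batten between -0.011 and -0.002 m and y of case_front in the frame of stop_batten between -0.02 and 0.02 m and z of case_front in the frame of stop_batten below 0.003 m and angle between tape_measure's own z axis and vertical below 0.06 rad and angle between the x axis of tape_measure and the x axis of gauge_board, either way round below 0.12 rad and linear speed of each of tape_measure, sanding_block below 0.02 m/s and height (world z) of sanding_block below 0.008 m and angle between sanding_block's own z axis and vertical below 0.15 rad); the robot touches nothing.
It fails at once if a bystander is knocked more than 25 mm out of place (distance of any of red_reel, solder_spool, glue_small, nut_jar from where it was at the start of the episode above 0.025 m).
It fails at once if a bystander is tipped over (angle between any of glue_small, nut_jar, red_reel, solder_spool's own z axis and vertical above 0.6 rad).
It also fails if it takes over 59 s, if anything falls off the work surface, if the arm or the gripper's body presses on something with over 40 N, if the wrist force passes 120 N, or if a joint passes its speed limit or range.

## Working session

There is one attempt and no reset: what is moved stays moved. The work goes in short steps, Python scripts to look and compute and a tool call to move; the robot and the scene stay as the last step left them, time stands still between calls to the robot, and variables do not carry over. Pictures are saved under pics/ and viewed, at most 10 in all, crops included, and the job is handed in when it is done.

```bash
ls; mkdir -p pics; python3 - <<'E'
from plant import r
import cv2,numpy as np
s=r.get_state(); print(s, r.grip_depth)
for n in("scene","top"):
    c=r.capture(n); np.savez(f"pics/{n}0.npz",**c); cv2.imwrite(f"pics/{n}0.png",c["frame"][...,::-1])
    print(n,c["fx"],c["cx"],c["cy"],c["D"],np.round(c["cam_to_world"],3).tolist())
a=cv2.imread("pics/scene0.png")
E
```

```text
pics
plant.py
{'time_s': 0.0, 'joints': array([ 9.11627558e+01,  2.05914455e+01,  6.33810084e-01, -2.08059992e-02,
       -7.01361534e+01, -1.65038779e+01]), 'qd': array([ 0.05345483,  0.04610144, -0.03272563, -0.03855376,  0.10169375,
       -0.11825773]), 'joint_torque': array([ 1.12222126e-03, -5.82722318e+01,  2.93054867e+01,  6.99725077e+00,
        6.98208998e-03, -1.50906371e-04]), 'tcp_pos': array([0.17850824, 0.65045621, 0.22562069]), 'eef_rot': array([ 1.79904518e+02, -7.89311436e-03, -1.53482012e+01]), 'contact_force': array([-0.5509688 , -0.21766191, -0.43297625]), 'moment': array([0.04831503, 0.01488579, 0.04390574]), 'gripper_force': 0.0, 'gripper_width': 0.08779706943603112} 0.0188
scene 376.72634287431043 256.7305577165918 198.28042343375398 [0.00802987 0.         0.         0.         0.        ] [[0.628, -0.534, 0.566, -0.04], [-0.778, -0.433, 0.455, -0.501], [0.002, -0.726, -0.687, 0.808], [0.0, 0.0, 0.0, 1.0]]
top 367.17816019787455 255.0077672968982 192.43355891184697 [-0.08574536  0.          0.          0.          0.        ] [[0.018, -0.983, 0.181, 0.34], [-1.0, -0.022, -0.021, 0.01], [0.024, -0.181, -0.983, 1.283], [0.0, 0.0, 0.0, 1.0]]
```

View pics/top0.png

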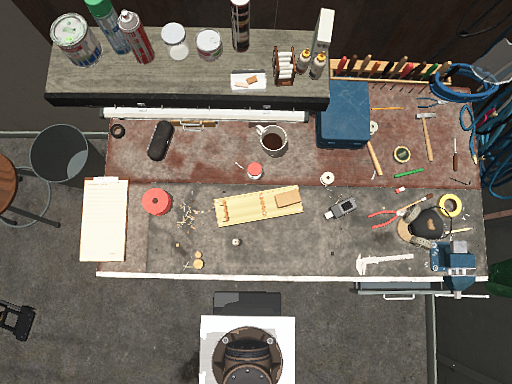

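View pics/scene0.png

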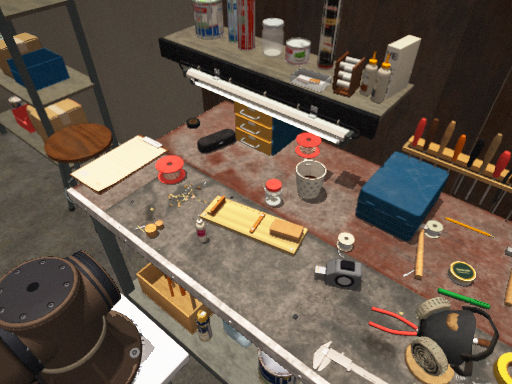

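Top view: board at (258,206), with the fence at its left end (222,211), the batten at (263,205) and the sanding block at (288,199). The tape is at (342,208), its hook to the left. The gripper is far left. I need rough positions now, then closer wrist views.

```bash
cat > h.py <<'E'
import numpy as np,cv2
from scipy.spatial.transform import Rotation as R
def ray(c,px):
    K=np.array([[c["fx"],0,c["cx"]],[0,c["fy"],c["cy"]],[0,0,1]],float)
    u=cv2.undistortPoints(np.array(px,float).reshape(-1,1,2),K,np.array(c["D"],float)).reshape(-1,2)
    T=np.array(c["cam_to_world"]); d=np.c_[u,np.ones(len(u))]@T[:3,:3].T
    return T[:3,3],d
def plane(c,px,z):
    o,d=ray(c,px); return o+d*((z-o[2])/d[:,2])[:,None]
def tri(c1,p1,c2,p2):
    out=[]
    for a,b in zip(p1,p2):
        A=np.zeros((3,3));v=np.zeros(3)
        for c,p in((c1,a),(c2,b)):
            o,d=ray(c,[p]);d=d[0]/np.linalg.norm(d);P=np.eye(3)-np.outer(d,d);A+=P;v+=P@o
        out.append(np.linalg.solve(A,v))
    return np.array(out)
def cloud(c):
    z=c["z_map"];h,w=z.shape;g=np.stack(np.meshgrid(np.arange(w),np.arange(h)),-1).reshape(-1,2)
    o,d=ray(c,g);return (o+d*z.reshape(-1,1)).reshape(h,w,3)
def totool(s,v):  # world vector -> tool axes
    return R.from_euler("xyz",s["eef_rot"],degrees=True).inv().apply(v)
E
python3 - <<'E'
from h import *
c=np.load("pics/top0.npz")
for n,p,z in(("board",(258,206),.015),("fence",(222,211),.039),("batten",(263,205),.023),("block",(288,199),.042),("tape",(342,208),.065),("spool",(327,178),.03),("jar",(255,169),.07),("glue",(236,241),.1),("reel",(156,201),.05)):
    print(n,plane(c,[p],z).round(3))
from plant import r
from h import *
w=r.capture("wrist"); s=r.get_state()
Rt=R.from_euler("xyz",s["eef_rot"],degrees=True).as_matrix(); T=w["cam_to_world"]
print("cam in tool",Rt.T@(T[:3,3]-s["tcp_pos"]),Rt.T@T[:3,:3],w["fx"])
E
```

```text
board [[ 0.525 -0.028  0.015]]
fence [[0.502 0.096 0.039]]
batten [[ 0.528 -0.045  0.023]]
block [[ 0.548 -0.129  0.042]]
tape [[ 0.517 -0.31   0.065]]
spool [[ 0.628 -0.269  0.03 ]]
jar [[ 0.644 -0.014  0.07 ]]
glue [[0.398 0.044 0.1  ]]
reel [[0.529 0.321 0.05 ]]
cam in tool [ 0.08451895  0.00017982 -0.15874875] [[-2.48393829e-04 -9.53109566e-01 -3.02625336e-01]
 [ 9.99999966e-01 -2.61798724e-04  3.73084351e-06]
 [-8.27828294e-05 -3.02625324e-01  9.53109598e-01]] 338.0600327474883
```

The manual's scale: shifts go in shares of 0.6 m and turns go in shares of 360 degrees. Converting my numbers, 0.327 m / 0.6 = 0.545, 0.169 m / 0.6 = 0.2817.

Emit:
{"name": "advance", "arguments": {
  "steps": [
    [0.545,0.2817,0,0,0,0],
    [0.545,0.2817,0,0,0,0],
    [0.545,0.2817,0,0,0,0],
    [0.545,0.2817,0,0,0,0],
    [0.545,0.2817,0,0,0,0],
    [0.545,0.2817,0,0,0,0],
    [0.545,0.2817,0,0,0,0],
    [0.545,0.2817,0,0,0,0],
    [0.545,0.2817,0,0,0,0]
  ],
  "jaw": 0.088
}}

```text
time_s: 0.9
tcp_pos: [0.4507, 0.3992, 0.2265]
eef_rot: [180.0, 0.0, -15.4]
contact_force: [-0.0, 0.1, -0.2]
gripper_width: 0.0875
gripper_force: 0.0
```

Emit:
{"name": "advance", "arguments": {
  "steps": [
    [0.305,0.78,0,0,0,-0.0694],
    [0.305,0.78,0,0,0,-0.0694],
    [0.305,0.78,0,0,0,-0.0694],
    [0.305,0.78,0,0,0,-0.0694],
    [0.305,0.78,0,0,0,-0.0694],
    [0.305,0.78,0,0,0,-0.0694],
    [0.305,0.78,0,0,0,-0.0694],
    [0.305,0.78,0,0,0,-0.0694],
    [0.305,0.78,0,0,0,-0.0694],
    [0.305,0.78,0,0,0,-0.0694],
    [0.305,0.78,0,0,0,-0.0694],
    [0.305,0.78,0,0,0,-0.0694]
  ]
}}

```text
time_s: 1.9
tcp_pos: [0.5013, -0.0978, 0.2268]
eef_rot: [-180.0, -0.0, 9.7]
contact_force: [1.4, 0.3, 0.4]
gripper_width: 0.088
gripper_force: 0.0
```

```bash
python3 - <<'E'
from plant import r
from h import *
s=r.get_state();print(s["joints"].round(1),s["tcp_pos"],s["eef_rot"],s["time_s"])
c=r.capture("wrist"); np.savez("pics/w1.npz",**c); cv2.imwrite("pics/w1.png",cv2.resize(c["frame"][...,::-1],(800,600),interpolation=cv2.INTER_CUBIC))
E
```

```text
[ 11.    4.9 -19.7  -0.  -65.3  88.7] [ 0.50125202 -0.09782936  0.2267528 ] [-1.79993926e+02 -2.72320727e-02  9.67244797e+00] 1.9
```

View pics/w1.png

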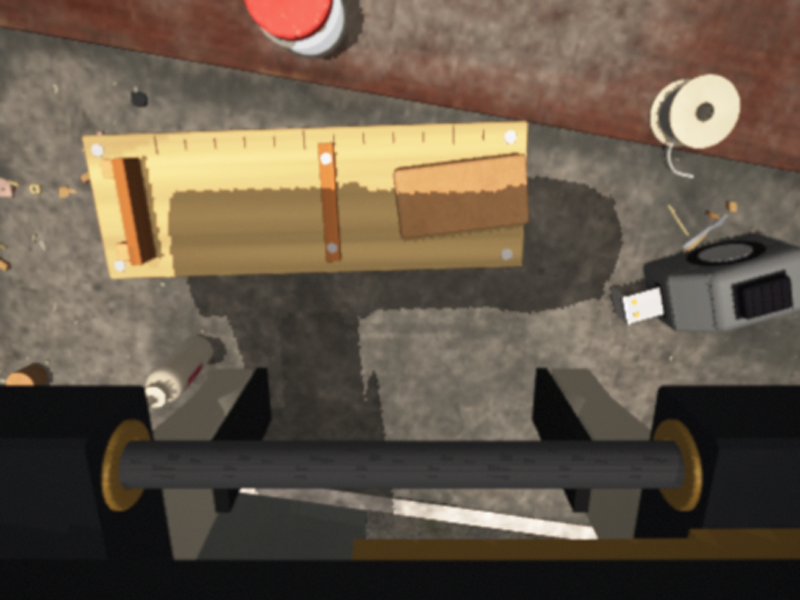

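Wrist view (800x600): board corners are about (85,137), (527,123), (522,265), (110,278); the fence is at (130,210) and the batten at (330,200). The block is at (462,195), its long side along the board, so it is gripped across world x. The tape is at (720,285) with its hook at (640,305), the spool at (700,110) and the bottle at (175,375). Next is a second view from another place, to measure heights.

Scaled: -0.07 m / 0.6 = -0.1167, -0.03 m / 0.6 = -0.05.

Emit:
{"name": "advance", "arguments": {
  "steps": [
    [-0.05,0.1,0,0,0,0],
    [-0.05,0.1,-0.1167,0,0,0],
    [-0.05,0.1,-0.1167,0,0,0],
    [-0.05,0.1,-0.1167,0,0,0]
  ]
}}

```text
time_s: 2.28
tcp_pos: [0.4839, -0.1627, 0.3028]
eef_rot: [179.8, -0.5, 9.6]
contact_force: [0.8, 0.4, 0.6]
gripper_width: 0.0878
gripper_force: 0.0
```

```bash
python3 - <<'E'
from plant import r
from h import *
c=r.capture("wrist"); np.savez("pics/w2.npz",**c); cv2.imwrite("pics/w2.png",cv2.resize(c["frame"][...,::-1],(800,600),interpolation=cv2.INTER_CUBIC))
for f in("w1","w2"):
    c=np.load(f"pics/{f}.npz");P=cloud(c);h=P[...,2];im=c["frame"].astype(int)
    hsv=cv2.cvtColor(c["frame"],cv2.COLOR_RGB2HSV)
    print(f,"table z",np.median(h[(abs(P[...,0]-.45)<.02)&(abs(P[...,1]+.2)<.05)]))
    for n,b,(z0,z1) in(("board",(.44,.62,-.2,.16),(.009,.019)),("block",(.45,.62,-.22,-.06),(.034,.048)),("fence",(.44,.6,.06,.14),(.032,.046)),("batten",(.44,.6,-.055,.05),(.019,.03)),("tape",(.42,.6,-.42,-.22),(.05,.066)),("tape+",(.42,.6,-.42,-.22),(.066,.08)),("hook",(.42,.6,-.32,-.2),(.022,.036)),("spool",(.6,.7,-.32,-.22),(.025,.035)),("glue",(.36,.45,.0,.1),(.03,.12)),("jar",(.58,.7,-.06,.05),(.06,.08))):
        m=(P[...,0]>b[0])&(P[...,0]<b[1])&(P[...,1]>b[2])&(P[...,1]<b[3])&(h>z0)&(h<z1)
        m=cv2.morphologyEx(m.astype(np.uint8),cv2.MORPH_OPEN,np.ones((2,2)))
        k,l,st,_=cv2.connectedComponentsWithStats(m)
        if k<2: print(n,"none");continue
        q=P[l==1+np.argmax(st[1:,4])]; rc=cv2.minAreaRect((q[:,:2]*1000).astype(np.float32))
        print(n,len(q),"z",np.percentile(q[:,2],[5,50,95]).round(4),"rect",np.round(rc[0],1),np.round(rc[1],1),round(rc[2],1))
E
```

```text
w1 table z 0.0021397795334662517
board 19537 z [0.0142 0.0157 0.0171] rect [526.3 -29.2] [103.5 308.6] 11.3
block 3778 z [0.0398 0.0416 0.0428] rect [ 560.8 -132.6] [70.8 93.8] 15.2
fence 731 z [0.0307 0.0389 0.0406] rect [549.   21.2] [ 64.9 213.8] 35.4
batten 736 z [0.0162 0.0235 0.0249] rect [542.9 -48.1] [ 45.  101.1] 72.6
tape 2160 z [0.0513 0.061  0.0644] rect [ 557.2 -250.7] [327.3  77.5] 67.4
tape+ 738 z [0.0628 0.0713 0.0729] rect [ 544.7 -217.5] [275.   34.1] 80.4
hook 810 z [0.0258 0.0306 0.0375] rect [ 528.5 -197. ] [238.8  76.9] 81.3
spool 1546 z [0.0134 0.0307 0.0321] rect [ 620.2 -197.6] [ 43.6 232.7] 7.0
glue 853 z [0.0027 0.0621 0.0811] rect [465.8   2.9] [ 24.5 293.9] 58.3
jar 1203 z [0.0588 0.0719 0.0734] rect [624.  -44.7] [106.8  35.8] 63.8
w2 table z 0.002124896996390374
board 14419 z [0.0141 0.0157 0.0173] rect [526.6 -27.8] [102.1 306.7] 11.4
block 2715 z [0.0392 0.0415 0.043 ] rect [ 551.3 -130.9] [46.8 88. ] 16.7
fence 561 z [0.031  0.039  0.0409] rect [546.3 -15.8] [ 68.1 261.3] 22.9
batten 565 z [0.0163 0.0234 0.025 ] rect [540.4 -95.7] [ 80.1 114.8] 10.6
tape 1739 z [0.0031 0.0614 0.0642] rect [ 523.6 -273.3] [250.6  75.9] 88.0
tape+ 509 z [0.0631 0.0714 0.073 ] rect [ 536.5 -248.4] [203.9  32.9] 82.6
hook 467 z [0.0226 0.0306 0.0395] rect [ 520. -230.] [170.   74.1] 83.9
spool 1074 z [0.002  0.0307 0.0322] rect [ 613.3 -224. ] [ 42.8 171.5] 18.4
glue 630 z [0.0026 0.063  0.0855] rect [462.  -22.7] [ 24.4 326.7] 43.6
jar 366 z [0.0526 0.0715 0.0732] rect [607.7 -78. ] [163.6  24.1] 68.0
```

View pics/w2.png

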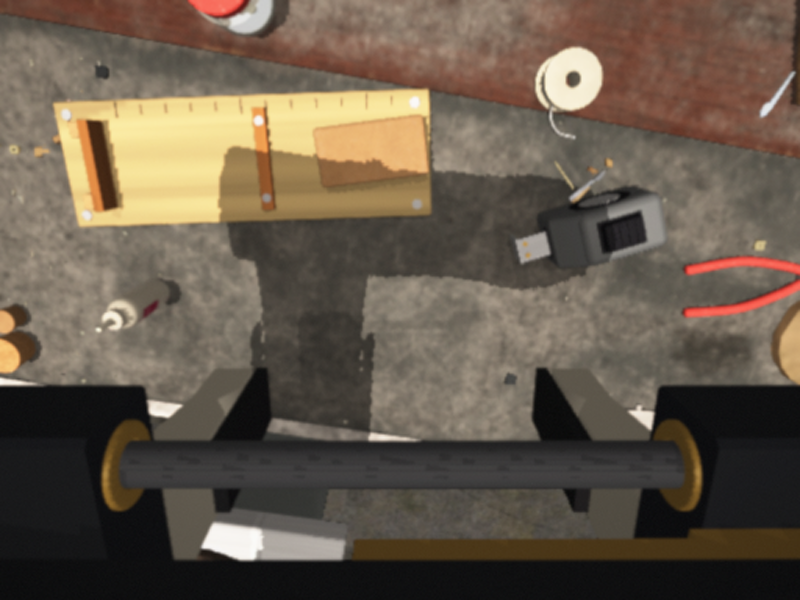

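Wrist view 2: the board is fully visible, with the fence at (97,165), batten at (263,160), block at (371,150) and the tape at (605,230), its hook at (533,247) and key at (623,232). The two views agree on heights. Stray pixels spoilt the rectangles, so I'll refine those.

```bash
cat > seg.py <<'E'
from h import *
OBJ=(("board",(.44,.62,-.2,.16),(.009,.019)),("block",(.45,.62,-.22,-.06),(.036,.048)),("fence",(.44,.6,.06,.14),(.034,.046)),("batten",(.44,.6,-.08,.05),(.0205,.028)),("case",(.42,.6,-.42,-.22),(.05,.066)),("key",(.42,.6,-.42,-.22),(.067,.08)),("blade",(.42,.6,-.32,-.2),(.026,.036)),("spool",(.57,.7,-.32,-.22),(.025,.035)),("glue",(.36,.45,.0,.1),(.03,.12)),("jar",(.58,.7,-.06,.05),(.06,.08)))
def seg(c,objs=OBJ):
    P=cloud(c);h=P[...,2]
    for n,b,(z0,z1) in objs:
        m0=(P[...,0]>b[0])&(P[...,0]<b[1])&(P[...,1]>b[2])&(P[...,1]<b[3])&(h>z0)&(h<z1)
        m=cv2.morphologyEx(m0.astype(np.uint8),cv2.MORPH_OPEN,np.ones((3,3)))*m0
        k,l,st,_=cv2.connectedComponentsWithStats(m.astype(np.uint8))
        if k<2: print(n,"none");continue
        q=P[l==1+np.argmax(st[1:,4])]; rc=cv2.minAreaRect((q[:,:2]*1000).astype(np.float32))
        print(n,len(q),"z",np.percentile(q[:,2],[5,50,95]).round(4),"rect",np.round(rc[0],1),np.round(rc[1],1),round(rc[2],1),"mean",(q.mean(0)*1000).round(1))
E
python3 -c "
from seg import *
for f in('w1','w2'): print(f); seg(np.load(f'pics/{f}.npz'))
from plant import r; s=r.get_state();print(s['tcp_pos'],s['eef_rot'])"
```

```text
w1
board 19506 z [0.0143 0.0157 0.017 ] rect [528.9 -29.1] [100.3 300.1] 11.3 mean [529.1 -17.8  15.7]
block 3763 z [0.04   0.0416 0.0428] rect [ 553.1 -129.7] [45.2 85.5] 16.7 mean [ 553.9 -129.    41.5]
fence 654 z [0.0353 0.0393 0.0407] rect [506.1  83.9] [69.5  9.1] 11.2 mean [508.2  83.7  38.9]
batten 731 z [0.0222 0.0236 0.0249] rect [532.1 -43.5] [79.2 10.4] 11.5 mean [533.3 -43.4  23.6]
case 2191 z [0.0517 0.0609 0.0638] rect [ 526.9 -324.5] [44.  71.5] 27.2 mean [ 527.9 -315.7   59.4]
key 716 z [0.0686 0.0714 0.0729] rect [ 527.1 -326.2] [21.8 30.7] 25.9 mean [ 527.5 -325.3   71.2]
blade 692 z [0.0273 0.0305 0.0347] rect [ 515.4 -294.1] [38.8 83.3] 47.7 mean [ 509.1 -279.7   30.6]
spool 1546 z [0.0294 0.0308 0.0321] rect [ 630.2 -271.8] [43.2 43.7] 10.1 mean [ 630.5 -271.8   30.7]
glue 849 z [0.0344 0.0635 0.0812] rect [401.   44.8] [24.8 20.9] 59.4 mean [404.2  42.6  60.6]
jar 1143 z [0.0653 0.072  0.0734] rect [632.5 -15.5] [19.2 45.3] 11.4 mean [633.4 -16.1  71.4]
w2
board 14375 z [0.0142 0.0156 0.0171] rect [529.1 -28.7] [100.3 299.8] 11.4 mean [528.4 -19.2  15.7]
block 
[... 259 characters left out ...]
11.3 mean [533.3 -43.5  23.5]
case 1729 z [0.0521 0.0614 0.0636] rect [ 526.4 -325.5] [44.8 72.6] 26.1 mean [ 528.4 -321.9   60. ]
key 495 z [0.0693 0.0714 0.0729] rect [ 527.  -327.2] [22.5 30.2] 26.1 mean [ 527.4 -326.3   71.3]
blade 323 z [0.0287 0.0303 0.032 ] rect [ 499.5 -273. ] [20.5 26.3] 26.1 mean [ 499.7 -273.1   30.3]
spool 1074 z [0.0293 0.0308 0.0322] rect [ 630.7 -272.2] [42.8 43.3] 41.6 mean [ 630.8 -272.    30.7]
glue 620 z [0.0346 0.065  0.0878] rect [401.1  44. ] [24.8 19.6] 41.0 mean [403.   41.3  62.6]
jar 325 z [0.0622 0.0717 0.0732] rect [628.2 -17.6] [ 9.5 35.5] 12.1 mean [628.5 -18.4  70.3]
[ 0.48329117 -0.16139395  0.2999262 ] [179.91017056  -0.32932645   9.54893317]
```

Scaled: 0.19 m / 0.6 = 0.3167, 0.074 m / 0.6 = 0.1233, 82.8 degrees / 360 = 0.23.

Emit:
{"name": "advance", "arguments": {
  "steps": [
    [0.1233,-0.0333,0.3167,0,0,0.23],
    [0.1233,-0.0333,0.3167,0,0,0.23],
    [0.1233,-0.0333,0.3167,0,0,0.23],
    [0.1233,-0.0333,0.3167,0,0,0.23],
    [0.1233,-0.0333,0.3167,0,0,0.23],
    [0.1233,-0.0333,0.3167,0,0,0.23],
    [0.1233,-0.0333,0.3167,0,0,0.23],
    [0.1233,-0.0333,0.3167,0,0,0.23],
    [0.1233,-0.0333,0.3167,0,0,0.23],
    [0.1233,-0.0333,0.3167,0,0,0.23],
    [0.1233,-0.0333,0.3167,0,0,0.23],
    [0.1233,-0.0333,0.3167,0,0,0.23]
  ],
  "jaw": 0.072
}}

```text
time_s: 3.33
tcp_pos: [0.5511, -0.1275, 0.1057]
eef_rot: [179.9, 0.0, -73.5]
contact_force: [-1.2, -0.1, 0.3]
gripper_width: 0.0721
gripper_force: 0.0
```

Emit:
{"name": "advance", "arguments": {
  "steps": [
    [0,0,0,0,0,0],
    [0,0,0,0,0,0]
  ]
}}

```text
time_s: 3.5
tcp_pos: [0.5513, -0.1276, 0.106]
eef_rot: [179.9, 0.0, -73.0]
contact_force: [0.3, 0.2, -0.6]
gripper_width: 0.072
gripper_force: 0.0
```

```bash
cat > t.py <<'E'
import sys
from plant import r
from h import *
s=r.get_state(); a=[float(x) for x in sys.argv[1:]]
print("at",s["tcp_pos"].round(4),s["eef_rot"].round(2),"q6",s["joints"][5].round(1)); d=np.array(a[:3])-s["tcp_pos"]
print("tool move",totool(s,d).round(4),"rz",-((a[3]-s["eef_rot"][2]+180)%360-180) if len(a)>3 else "")
E
python3 t.py .5532 -.1296 .021 -73.25
```

```text
at [ 0.5513 -0.1276  0.106 ] [ 1.7995e+02  2.0000e-02 -7.2990e+01] q6 10.2
tool move [ 0.0025 -0.0013  0.085 ] rz 0.2635755771985089
```

Scaled: 0.085 m / 0.6 = 0.1417, 0.07 m / 0.6 = 0.1167.

Emit:
{"name": "advance", "arguments": {
  "steps": [
    [0.0033,-0.0017,0.0667,0,0,0],
    [0.0042,-0.0017,0.1167,0,0,0],
    [0.0042,-0.0017,0.1417,0,0,0],
    [0.0042,-0.0017,0.1417,0,0,0]
  ]
}}

```text
time_s: 3.83
tcp_pos: [0.5504, -0.13, 0.0177]
eef_rot: [179.6, 0.1, -73.0]
contact_force: [-0.5, -0.2, -0.1]
gripper_width: 0.0721
gripper_force: 0.0
```

Emit:
{"name": "advance", "arguments": {
  "steps": [
    [0,0,0,0,0,0],
    [0,0,0,0,0,0],
    [0,0,0,0,0,0],
    [0,0,0,0,0,0],
    [0,0,0,0,0,0]
  ],
  "jaw": 0.03,
  "grip_force": 25
}}

```text
time_s: 4.25
tcp_pos: [0.554, -0.1299, 0.0227]
eef_rot: [-179.9, -0.0, -73.1]
contact_force: [-0.8, 0.6, 7.1]
gripper_width: 0.0451
gripper_force: 25.0
```

Emit:
{"name": "advance", "arguments": {
  "steps": [
    [0,0,-0.05,0,0,0],
    [0,0,-0.1,0,0,0],
    [0,0,-0.1,0,0,0]
  ]
}}

```text
time_s: 4.5
tcp_pos: [0.5571, -0.1302, 0.0876]
eef_rot: [-179.5, -0.2, -73.1]
contact_force: [1.1, 0.7, -0.1]
gripper_width: 0.0451
gripper_force: 25.0
```

```bash
python3 t.py .425 -.15 .065 -73.25
```

```text
at [ 0.5571 -0.1302  0.0876] [-179.52   -0.18  -73.05] q6 10.4
tool move [-0.0196  0.1323  0.0214] rz 0.19693245902408307
```

Scaled: 0.13 m / 0.6 = 0.2167, 0.06 m / 0.6 = 0.1.

Emit:
{"name": "advance", "arguments": {
  "steps": [
    [-0.0333,0.2167,0,0,0,0],
    [-0.0333,0.2167,0,0,0,0],
    [-0.0333,0.2167,0,0,0,0],
    [-0.0333,0.2167,0.05,0,0,0],
    [-0.0333,0.2167,0.0833,0,0,0],
    [-0.0333,0.2167,0.1,0,0,0],
    [-0.0333,0.2167,0.1,0,0,0],
    [-0.0333,0.2167,0.1,0,0,0],
    [-0.0333,0.2167,0.1,0,0,0]
  ]
}}

```text
time_s: 5.25
tcp_pos: [0.424, -0.1485, 0.0223]
eef_rot: [-179.9, -0.0, -73.1]
contact_force: [0.1, 0.6, -0.6]
gripper_width: 0.0446
gripper_force: 25.0
```

```bash
python3 t.py .425 -.15 .007 -73.25
```

```text
at [ 0.424  -0.1485  0.0223] [-1.7993e+02 -2.0000e-02 -7.3120e+01] q6 10.9
tool move [ 0.0017 -0.0005  0.0153] rz 0.12660562256064622
```

Emit:
{"name": "advance", "arguments": {
  "steps": [
    [0,0,0.01,0,0,0],
    [0,0,0.0183,0,0,0],
    [0,0,0.0233,0,0,0],
    [0,0,0.025,0,0,0],
    [0,0,0.025,0,0,0]
  ]
}}

```text
time_s: 5.67
tcp_pos: [0.4234, -0.1486, 0.0072]
eef_rot: [180.0, -0.0, -73.1]
contact_force: [-3.7, 2.0, 15.8]
gripper_width: 0.0449
gripper_force: 25.0
```

Emit:
{"name": "advance", "arguments": {
  "steps": [
    [0,0,0,0,0,0],
    [0,0,0,0,0,0]
  ],
  "jaw": 0.06
}}

```text
time_s: 5.83
tcp_pos: [0.4233, -0.1485, 0.0065]
eef_rot: [-180.0, -0.0, -73.1]
contact_force: [-0.6, -0.6, 1.0]
gripper_width: 0.0533
gripper_force: 0.0
```

Emit:
{"name": "advance", "arguments": {
  "steps": [
    [0,0,-0.0667,0,0,0],
    [0,0,-0.1333,0,0,0],
    [0,0,-0.2,0,0,0],
    [0,0,-0.2167,0,0,0],
    [0,0,-0.2167,0,0,0]
  ]
}}

```text
time_s: 6.25
tcp_pos: [0.4256, -0.1485, 0.1401]
eef_rot: [-179.6, -0.1, -73.1]
contact_force: [0.4, -0.2, 0.5]
gripper_width: 0.0598
gripper_force: 0.0
```

```bash
python3 - <<'E'
from plant import r
from seg import *
c=r.capture("wrist"); np.savez("pics/w3.npz",**c)
print(c["cam_to_world"][:3,3])
seg(c,[("block",(.38,.5,-.25,-.05),(.01,.06))]); seg(c,[("blocktop",(.38,.5,-.25,-.05),(.02,.035))])
seg(c,[o for o in OBJ if o[0] in("case","key","blade","spool")])
E
python3 t.py .5242 -.322 .12 -63.9
```

```text
[ 0.45042008 -0.22813134  0.29919212]
block 5129 z [0.0247 0.0266 0.0277] rect [ 425.2 -148.1] [45.  84.1] 16.8 mean [ 426.1 -151.1   26.3]
blocktop 5029 z [0.0251 0.0266 0.0277] rect [ 425.2 -148.1] [45. 84.] 16.8 mean [ 425.9 -150.4   26.5]
case none
key none
blade 671 z [0.029  0.0304 0.0317] rect [ 496.3 -267.9] [21.6 16.2] 22.1 mean [ 496.8 -267.4   30.4]
spool none
at [ 0.4242 -0.1484  0.138 ] [-1.7978e+02 -4.0000e-02 -7.3140e+01] q6 10.9
tool move [ 0.1951 -0.0453  0.0183] rz -9.242925688515356
```

Scaled: 0.195 m / 0.6 = 0.325, -0.0453 m / 0.6 = -0.0755, -9.2 degrees / 360 = -0.0256.

Emit:
{"name": "advance", "arguments": {
  "steps": [
    [0.325,-0.0755,0.03,0,0,-0.0256],
    [0.325,-0.0755,0.03,0,0,-0.0256],
    [0.325,-0.0755,0.03,0,0,-0.0256],
    [0.325,-0.0755,0.03,0,0,-0.0256],
    [0.325,-0.0755,0.03,0,0,-0.0256],
    [0.325,-0.0755,0.03,0,0,-0.0256],
    [0.325,-0.0755,0.03,0,0,-0.0256],
    [0.325,-0.0755,0.03,0,0,-0.0256]
  ],
  "jaw": 0.066
}}

```text
time_s: 6.97
tcp_pos: [0.5217, -0.3219, 0.1162]
eef_rot: [179.8, 0.2, -64.0]
contact_force: [-0.1, -0.7, -1.1]
gripper_width: 0.0658
gripper_force: 0.0
```

```bash
python3 t.py .5242 -.322 .021 -63.9
```

```text
at [ 0.5217 -0.3219  0.1162] [ 1.7984e+02  1.6000e-01 -6.4020e+01] q6 39.5
tool move [ 0.0015 -0.0024  0.0952] rz -0.11513972699145825
```

Scaled: 0.096 m / 0.6 = 0.16, 0.085 m / 0.6 = 0.1417.

Emit:
{"name": "advance", "arguments": {
  "steps": [
    [0.0017,-0.0017,0.05,0,0,0],
    [0.0017,-0.0017,0.1,0,0,0],
    [0.0017,-0.0017,0.1417,0,0,0],
    [0.0017,-0.0017,0.16,0,0,0],
    [0.0017,-0.0017,0.16,0,0,0],
    [0.0017,-0.0017,0.16,0,0,0]
  ]
}}

```text
time_s: 7.47
tcp_pos: [0.5244, -0.322, 0.023]
eef_rot: [180.0, 0.0, -63.9]
contact_force: [-0.1, 0.6, 0.5]
gripper_width: 0.0658
gripper_force: 0.0
```

```bash
python3 t.py .5242 -.322 .021 -63.9
```

```text
at [ 0.5244 -0.322   0.023 ] [179.97   0.   -63.87] q6 39.5
tool move [-0.0001  0.0002  0.002 ] rz 0.02581426886462168
```

Emit:
{"name": "advance", "arguments": {
  "steps": [
    [0,0,0,0,0,0],
    [0,0,0,0,0,0],
    [0,0,0,0,0,0],
    [0,0,0,0,0,0]
  ],
  "jaw": 0.03,
  "grip_force": 30
}}

```text
time_s: 7.8
tcp_pos: [0.5245, -0.3227, 0.0238]
eef_rot: [-180.0, -0.0, -63.9]
contact_force: [-3.0, -1.1, 3.2]
gripper_width: 0.0452
gripper_force: 1.7
```

```bash
python3 t.py .5242 -.322 .021 -63.9
```

```text
at [ 0.5245 -0.3227  0.0238] [-1.7997e+02 -5.0000e-02 -6.3940e+01] q6 39.5
tool move [-0.0008 -0.      0.0028] rz -0.035150818655296234
```

Emit:
{"name": "advance", "arguments": {
  "steps": [
    [0,0,0,0,0,0],
    [0,0,0,0,0,0],
    [0,0,-0.05,0,0,0],
    [0,0,-0.1,0,0,0],
    [0,0,-0.1,0,0,0],
    [0,0,-0.1,0,0,0]
  ]
}}

```text
time_s: 8.3
tcp_pos: [0.5255, -0.3227, 0.0843]
eef_rot: [-179.8, -0.1, -64.0]
contact_force: [0.0, -0.5, -5.6]
gripper_width: 0.0436
gripper_force: 30.0
```

```bash
python3 t.py .5169 .0314 .083 -78.65
```

```text
at [ 0.5255 -0.3227  0.0843] [-1.7982e+02 -1.3000e-01 -6.3960e+01] q6 39.5
tool move [-0.3219 -0.1477  0.001 ] rz 14.69382075237354
```

Scaled: -0.322 m / 0.6 = -0.5367, -0.148 m / 0.6 = -0.2467, 14.7 degrees / 360 = 0.0408.

Emit:
{"name": "advance", "arguments": {
  "steps": [
    [-0.0333,-0.015,0,0,0,0.0056],
    [-0.0833,-0.0383,0,0,0,0.0111],
    [-0.1417,-0.065,0,0,0,0.0167],
    [-0.2,-0.0917,0,0,0,0.0222],
    [-0.2583,-0.1183,0,0,0,0.0278],
    [-0.3167,-0.145,0,0,0,0.0333],
    [-0.375,-0.1717,0,0,0,0.0389],
    [-0.4333,-0.1983,0,0,0,0.0408],
    [-0.4833,-0.2233,0,0,0,0.0408],
    [-0.5167,-0.2367,0,0,0,0.0408],
    [-0.5367,-0.2467,0,0,0,0.0408],
    [-0.5367,-0.2467,0,0,0,0.0408]
  ]
}}

```text
time_s: 9.3
tcp_pos: [0.5151, 0.034, 0.0814]
eef_rot: [179.9, 0.0, -78.5]
contact_force: [1.3, 0.2, -4.4]
gripper_width: 0.0438
gripper_force: 30.0
```

Emit:
{"name": "advance", "arguments": {
  "steps": [
    [0,0,0,0,0,0],
    [0,0,0,0,0,0],
    [0,0,0,0,0,0]
  ]
}}

```text
time_s: 9.55
tcp_pos: [0.5154, 0.0309, 0.082]
eef_rot: [179.9, -0.0, -78.7]
contact_force: [0.1, -0.8, -3.5]
gripper_width: 0.044
gripper_force: 30.0
```

```bash
python3 t.py .5169 .0314 .083 -78.65
python3 - <<'E'
from plant import r
from seg import *
for n in("top","scene","wrist"):
    c=r.capture(n); np.savez(f"pics/{n}4.npz",**c)
    cv2.imwrite(f"pics/{n}4.png",c["frame"][...,::-1])
    print(n); seg(c,[("blade",(.47,.55,.06,.15),(.083,.1)),("fence",(.44,.6,.06,.14),(.034,.046))])
a=cv2.imread("pics/scene4.png")[170:270,180:310];b=cv2.imread("pics/wrist4.png")
cv2.imwrite("pics/v4.png",np.hstack([cv2.resize(a,(400,300),interpolation=2),cv2.resize(b,(400,300))]))
E
```

```text
at [0.5154 0.0309 0.082 ] [ 1.7993e+02 -1.0000e-02 -7.8710e+01] q6 -13.9
tool move [-0.0002 -0.0016 -0.001 ] rz -0.056689053154855173
top
blade none
fence 9 z [0.0367 0.0401 0.0434] rect [492.   81.5] [7.  7.4] 88.2 mean [491.7  81.7  40.1]
scene
blade none
fence 21 z [0.0356 0.0386 0.0422] rect [490.3  81.1] [22.   9.6] 28.3 mean [490.1  81.1  38.8]
wrist
blade none
fence none
```

View pics/v4.png

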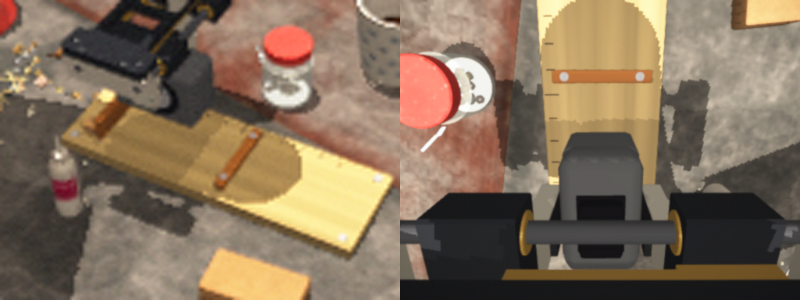

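```bash
python3 - <<'E'
from h import *
c0=np.array([529,-28.9]);u=np.array([-.1968,.9804]);v=np.array([-.9804,-.1968])
for n in("top","scene"):
    c=np.load(f"pics/{n}4.npz");P=cloud(c)*1000
    d=P[...,:2]-c0;X=d@u;Y=d@v;Z=P[...,2]
    m=(X>104)&(X<145)&(abs(Y)<30)&(Z>30)&(Z<110)
    print(n,m.sum())
    i=np.argwhere(m);o=np.argsort(X[m])
    print(np.c_[X[m],Y[m],Z[m],i][o].round(0).astype(int)[::max(1,m.sum()//25)].tolist())
E
```

```text
top 39
[[104, 4, 99, 208, 228], [105, 6, 90, 209, 228], [106, 9, 87, 210, 228], [108, 6, 92, 209, 227], [109, 9, 91, 210, 227], [111, 5, 92, 209, 226], [112, 12, 36, 213, 227], [112, 8, 91, 210, 226], [112, 15, 40, 214, 227], [113, 19, 41, 215, 227], [113, 23, 44, 216, 227], [114, 5, 43, 211, 226], [114, 25, 36, 217, 227], [115, 29, 41, 218, 227], [115, 8, 39, 212, 226], [115, 4, 89, 209, 225], [115, 8, 90, 210, 225], [115, 11, 40, 213, 226], [116, 15, 42, 214, 226], [116, 18, 37, 215, 226], [117, 21, 39, 216, 226], [117, 4, 38, 211, 225], [117, 25, 40, 217, 226], [118, 7, 40, 212, 225], [118, 28, 39, 218, 226], [118, 7, 91, 210, 224], [118, 11, 44, 213, 225], [119, 11, 91, 211, 224], [119, 15, 42, 214, 225], [120, 17, 37, 215, 225], [122, 6, 88, 210, 223], [122, 27, 30, 218, 225], [122, 10, 90, 211, 223], [125, 10, 94, 211, 222], [126, 30, 33, 219, 224], [128, 26, 32, 218, 223], [129, 9, 89, 211, 221], [129, 29, 34, 219, 223], [129, 11, 86, 212, 221]]
scene 33
[[112, 11, 38, 206, 217], [112, 0, 32, 205, 219], [112, 22, 34, 209, 215], [113, 5, 32, 206, 218], [113, 10, 32, 207, 217], [113, 4, 39, 204, 218], [113, 4, 35, 205, 218], [113, 27, 30, 211, 214], [113, 26, 37, 209, 214], [113, 15, 32, 208, 216], [114, 14, 36, 207, 216], [114, 19, 40, 207, 215], [114, 14, 39, 206, 216], [114, -2, 33, 204, 219], [114, 13, 42, 205, 216], [114, 19, 36, 208, 215], [114, 24, 40, 208, 214], [114, 8, 38, 205, 217], [115, 6, 40, 204, 217], [115, 24, 31, 210, 214], [115, 28, 38, 209, 213], [115, 22, 41, 207, 214], [116, 26, 41, 208, 213], [117, 15, 39, 206, 215], [117, 14, 42, 205, 215], [117, 3, 41, 203, 217], [117, 18, 41, 206, 214], [118, 28, 41, 208, 212], [119, 22, 40, 207, 213], [119, 6, 38, 204, 216], [121, 3, 39, 203, 216], [121, 8, 38, 204, 215], [122, 12, 38, 205, 214]]
```

The blade is seen at board x up to ~129, y≈1, so it clears the fence's outer side. I lower it behind the fence now.

Scaled: 0.032 m / 0.6 = 0.0533, 0.03 m / 0.6 = 0.05.

Emit:
{"name": "advance", "arguments": {
  "steps": [
    [0,-0.0027,0.0133,0,0,0],
    [0,-0.0027,0.0267,0,0,0],
    [0,-0.0027,0.04,0,0,0],
    [0,-0.0027,0.05,0,0,0],
    [0,-0.0027,0.0533,0,0,0],
    [0,-0.0027,0.0533,0,0,0],
    [0,-0.0027,0.0533,0,0,0]
  ]
}}

```text
time_s: 10.28
tcp_pos: [0.5175, 0.0321, 0.0504]
eef_rot: [180.0, -0.0, -78.6]
contact_force: [-0.4, 0.3, -4.0]
gripper_width: 0.044
gripper_force: 30.0
```

```bash
python3 t.py .5169 .0314 .0495 -78.65
```

```text
at [0.5175 0.0321 0.0504] [ 1.7997e+02 -1.0000e-02 -7.8630e+01] q6 -13.9
tool move [0.0005 0.0007 0.0009] rz 0.01627024155698109
```

Scaled: 0.06 m / 0.6 = 0.1, 0.054 m / 0.6 = 0.09.

Emit:
{"name": "advance", "arguments": {
  "steps": [
    [0.01,0,0,0,0,0],
    [0.0233,0,0,0,0,0],
    [0.04,0,0,0,0,0],
    [0.0567,0,0,0,0,0],
    [0.0733,0,0,0,0,0],
    [0.09,0,0,0,0,0],
    [0.1,0,0,0,0,0],
    [0.1,0,0,0,0,0],
    [0.1,0,0,0,0,0],
    [0.1,0,0,0,0,0],
    [0.1,0,0,0,0,0]
  ]
}}

```text
time_s: 11.2
tcp_pos: [0.5294, -0.0264, 0.0506]
eef_rot: [-180.0, 0.0, -78.6]
contact_force: [0.5, 2.4, -3.1]
gripper_width: 0.0439
gripper_force: 30.0
```

Emit:
{"name": "advance", "arguments": {
  "steps": [
    [0,0,0,0,0,0]
  ]
}}

```text
time_s: 11.28
tcp_pos: [0.5294, -0.0263, 0.0506]
eef_rot: [-180.0, 0.0, -78.6]
contact_force: [0.5, 2.5, -3.6]
gripper_width: 0.0441
gripper_force: 30.0
```

```bash
python3 t.py .5416 -.0916 .0495 -78.65
```

```text
at [ 0.5294 -0.0263  0.0506] [-179.98    0.    -78.61] q6 -7.0
tool move [0.0664 0.0009 0.0011] rz 0.036382100471485046
```

Scaled: 0.067 m / 0.6 = 0.1117, 0.062 m / 0.6 = 0.1033.

Emit:
{"name": "advance", "arguments": {
  "steps": [
    [0.01,0.0008,0,0,0,0],
    [0.0233,0.0008,0,0,0,0],
    [0.04,0.0008,0,0,0,0],
    [0.0567,0.0008,0,0,0,0],
    [0.0733,0.0008,0,0,0,0],
    [0.09,0.0008,0,0,0,0],
    [0.1033,0.0008,0,0,0,0],
    [0.1117,0.0008,0,0,0,0],
    [0.1117,0.0008,0,0,0,0],
    [0.1117,0.0008,0,0,0,0],
    [0.1117,0.0008,0,0,0,0]
  ]
}}

```text
time_s: 12.2
tcp_pos: [0.5419, -0.0924, 0.0505]
eef_rot: [180.0, 0.0, -78.7]
contact_force: [0.0, 2.9, -3.9]
gripper_width: 0.0437
gripper_force: 30.0
```

```bash
python3 t.py .5416 -.0916 .0385 -78.65
python3 - <<'E'
from plant import r
from seg import *
for n in("top","scene"):
    c=r.capture(n); np.savez(f"pics/{n}5.npz",**c)
    cv2.imwrite(f"pics/{n}5.png",c["frame"][...,::-1])
a=cv2.imread("pics/scene5.png")[180:270,190:310];b=cv2.imread("pics/top5.png")[170:245,200:300]
cv2.imwrite("pics/v5.png",np.hstack([cv2.resize(a,(400,300),interpolation=2),cv2.resize(b,(400,300),interpolation=2)]))
c0=np.array([529,-28.9]);u=np.array([-.1968,.9804]);v=np.array([-.9804,-.1968])
c=np.load("pics/top5.npz");P=cloud(c)*1000
d=P[...,:2]-c0;X=d@u;Y=d@v;Z=P[...,2]
m=(X>20)&(X<140)&(abs(Y)<16)&(Z>45)&(Z<80)
print(m.sum(),X[m].min(),X[m].max(),np.percentile(Y[m],[3,50,97]),np.median(Z[m]))
E
```

```text
at [ 0.5419 -0.0924  0.0505] [ 1.7999e+02  1.0000e-02 -7.8650e+01] q6 0.6
tool move [-0.0009  0.0001  0.012 ] rz -0.003416883566217166
99 20.169688830624874 83.16401771884172 [-10.16033784  -0.45576122   8.91002309] 57.925195599276336
```

View pics/v5.png

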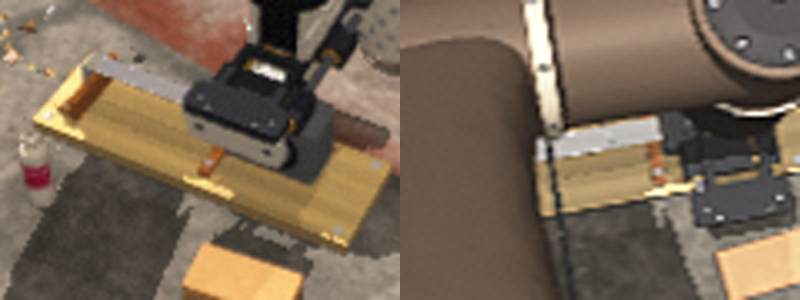

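The hook is caught: the blade runs from the fence at (95,65, left crop) to the case, which is just behind the batten at (212,160). Lowering.

Scaled: 0.012 m / 0.6 = 0.02, 0.0115 m / 0.6 = 0.0192.

Emit:
{"name": "advance", "arguments": {
  "steps": [
    [0,0,0.0067,0,0,0],
    [0,0,0.0133,0,0,0],
    [0,0,0.0175,0,0,0],
    [0,0,0.0192,0,0,0],
    [0,0,0.02,0,0,0],
    [0,0,0.02,0,0,0],
    [0,0,0.02,0,0,0]
  ]
}}

```text
time_s: 12.88
tcp_pos: [0.5415, -0.0923, 0.0387]
eef_rot: [179.9, 0.0, -78.6]
contact_force: [-4.1, 5.1, 2.8]
gripper_width: 0.0438
gripper_force: 30.0
```

```bash
python3 t.py .5416 -.0916 .0385 -78.65
```

```text
at [ 0.5415 -0.0923  0.0387] [ 1.7995e+02  1.0000e-02 -7.8620e+01] q6 0.6
tool move [-0.0007 -0.0003  0.0002] rz 0.032372576553768795
```

The manual's scale: shifts go in shares of 0.6 m and turns go in shares of 360 degrees. Converting my numbers, -0.0025 m / 0.6 = -0.0042, -0.002 m / 0.6 = -0.0033.

Emit:
{"name": "advance", "arguments": {
  "steps": [
    [-0.0017,0,0,0,0,0],
    [-0.0033,0,0,0,0,0],
    [-0.0042,0,0,0,0,0],
    [-0.0042,0,0,0,0,0]
  ]
}}

```text
time_s: 13.22
tcp_pos: [0.5415, -0.0907, 0.0387]
eef_rot: [180.0, -0.1, -78.6]
contact_force: [-1.2, -4.5, 1.3]
gripper_width: 0.0436
gripper_force: 30.0
```

```bash
python3 t.py .5416 -.0916 .0385 -78.65
```

```text
at [ 0.5415 -0.0907  0.0387] [ 1.7998e+02 -5.0000e-02 -7.8620e+01] q6 0.3
tool move [0.0009 0.0001 0.0002] rz 0.02753668055061098
```

Emit:
{"name": "advance", "arguments": {
  "steps": [
    [0,0,0,0,0,0],
    [0,0,0,0,0,0],
    [0,0,0,0,0,0]
  ],
  "jaw": 0.064
}}

```text
time_s: 13.47
tcp_pos: [0.5418, -0.0899, 0.0386]
eef_rot: [-180.0, 0.0, -78.6]
contact_force: [-0.4, -0.2, 0.3]
gripper_width: 0.0586
gripper_force: 0.0
```

```bash
python3 t.py .5416 -.0916 .11 -78.65
```

```text
at [ 0.5418 -0.0899  0.0386] [-1.7997e+02  1.0000e-02 -7.8650e+01] q6 0.3
tool move [ 0.0016  0.0005 -0.0714] rz 0.0027029326742535886
```

Scaled: -0.13 m / 0.6 = -0.2167, -0.12 m / 0.6 = -0.2.

Emit:
{"name": "advance", "arguments": {
  "steps": [
    [0,0,-0.0333,0,0,0],
    [0,0,-0.0833,0,0,0],
    [0,0,-0.1417,0,0,0],
    [-0.05,0,-0.1917,0,0,0],
    [-0.1167,0,-0.2167,0,0,0],
    [-0.1667,0,-0.2167,0,0,0],
    [-0.2,0,-0.2167,0,0,0],
    [-0.2,0,-0.2167,0,0,0],
    [-0.2,0,-0.2167,0,0,0]
  ],
  "jaw": 0.088
}}

```text
time_s: 14.22
tcp_pos: [0.5178, 0.0288, 0.1689]
eef_rot: [-180.0, 0.0, -78.5]
contact_force: [0.0, -0.3, 0.3]
gripper_width: 0.0877
gripper_force: 0.0
```

```bash
python3 - <<'E'
from plant import r
from seg import *
c=r.capture("wrist"); np.savez("pics/w6.npz",**c); cv2.imwrite("pics/w6.png",c["frame"][...,::-1])
seg(c,[("case",(.47,.62,-.2,.05),(.066,.082)),("key",(.47,.62,-.2,.05),(.083,.095)),("batten",(.44,.6,-.08,.05),(.0205,.028))])
E
python3 t.py .5418 -.09 .1 -78.65
```

```text
case 3373 z [0.068  0.0765 0.0789] rect [541.8 -82.5] [44.8 49.1] 11.7 mean [541.  -79.4  75.2]
key 1370 z [0.085  0.0867 0.088 ] rect [543.8 -92.2] [21.8 23.5] 11.1 mean [543.9 -92.2  86.6]
batten 429 z [0.0224 0.0237 0.0248] rect [507.9 -48.9] [31.5  9.3] 11.6 mean [507.9 -48.9  23.7]
at [0.5179 0.028  0.1686] [-1.7998e+02  1.0000e-02 -7.8570e+01] q6 -13.4
tool move [ 0.1204 -0.      0.0686] rz 0.08338222978542831
```

View pics/w6.png

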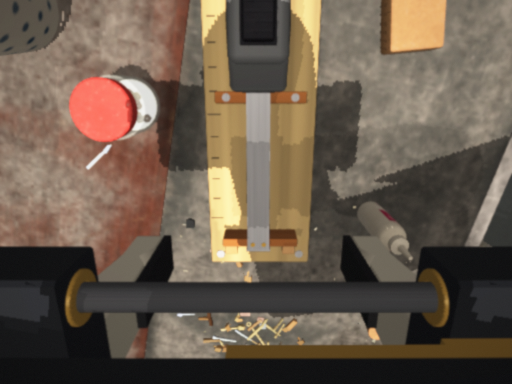

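The tape lies square, with its front at the batten (262,95) and the blade running straight to the fence at (258,240). The key is at (258,20). Now I press the key with closed fingers.

Scaled: 0.126 m / 0.6 = 0.21, 0.115 m / 0.6 = 0.1917.

Emit:
{"name": "advance", "arguments": {
  "steps": [
    [0.05,0,0,0,0,0],
    [0.1,0,0,0,0,0],
    [0.15,-0.0017,0,0,0,0],
    [0.1917,-0.0017,0.0333,0,0,0],
    [0.21,-0.0017,0.075,0,0,0],
    [0.21,-0.0017,0.1083,0,0,0],
    [0.21,-0.0017,0.115,0,0,0],
    [0.21,-0.0017,0.115,0,0,0],
    [0.21,-0.0017,0.115,0,0,0],
    [0.21,-0.0017,0.115,0,0,0]
  ],
  "jaw": 0,
  "grip_force": 20
}}

```text
time_s: 15.1
tcp_pos: [0.5447, -0.0956, 0.1009]
eef_rot: [-179.9, -0.0, -78.6]
contact_force: [-0.5, 0.2, -0.5]
gripper_width: 0.0265
gripper_force: 0.0
```

```bash
python3 t.py .544 -.0955 .087 -78.65
```

```text
at [ 0.5447 -0.0956  0.1009] [-1.7989e+02 -2.0000e-02 -7.8610e+01] q6 1.0
tool move [-0.0003  0.0007  0.0139] rz 0.03741506772911407
```

Scaled: 0.017 m / 0.6 = 0.0283, 0.016 m / 0.6 = 0.0267.

Emit:
{"name": "advance", "arguments": {
  "steps": [
    [0,0,0,0,0,0],
    [0,0,0,0,0,0],
    [0,0,0,0,0,0],
    [0,0,0,0,0,0],
    [0,0,0.0083,0,0,0],
    [0,0,0.0167,0,0,0],
    [0,0,0.0217,0,0,0],
    [0,0,0.0233,0,0,0],
    [0,0,0.025,0,0,0],
    [0,0,0.0267,0,0,0],
    [0,0,0.0283,0,0,0],
    [0,0,0.0283,0,0,0]
  ]
}}

```text
time_s: 16.1
tcp_pos: [0.5435, -0.0958, 0.0824]
eef_rot: [180.0, 0.0, -78.7]
contact_force: [-0.3, 0.1, 0.3]
gripper_width: 0.0005
gripper_force: 0.0
```

```bash
python3 t.py .544 -.0955 .0815 -78.65
```

```text
at [ 0.5435 -0.0958  0.0824] [ 1.7999e+02  1.0000e-02 -7.8650e+01] q6 1.0
tool move [-0.0002 -0.0005  0.0009] rz -0.0017287360033151344
```

Scaled: 0.001 m / 0.6 = 0.0017, 0.0005 m / 0.6 = 0.0008.

Emit:
{"name": "advance", "arguments": {
  "steps": [
    [0,0,0.0008,0,0,0],
    [0,0,0.0017,0,0,0]
  ]
}}

```text
time_s: 16.27
tcp_pos: [0.5439, -0.0958, 0.0819]
eef_rot: [-180.0, -0.0, -78.6]
contact_force: [-2.2, 0.2, 9.0]
gripper_width: 0.0004
gripper_force: 4.5
```

Emit:
{"name": "advance", "arguments": {
  "steps": [
    [0,0,0.0008,0,0,0],
    [0,0,0.0017,0,0,0]
  ]
}}

```text
time_s: 16.43
tcp_pos: [0.544, -0.0959, 0.0818]
eef_rot: [-180.0, -0.0, -78.6]
contact_force: [-5.8, 1.5, 15.6]
gripper_width: 0.0002
gripper_force: 8.2
```

Emit:
{"name": "advance", "arguments": {
  "steps": [
    [0,0,0.0008,0,0,0],
    [0,0,0.0017,0,0,0]
  ]
}}

```text
time_s: 16.6
tcp_pos: [0.5442, -0.096, 0.0816]
eef_rot: [-179.9, -0.1, -78.6]
contact_force: [-9.0, 1.9, 24.1]
gripper_width: 0.0006
gripper_force: 12.0
```

Scaled: -0.15 m / 0.6 = -0.25, -0.14 m / 0.6 = -0.2333.

Emit:
{"name": "advance", "arguments": {
  "steps": [
    [0,0,-0.0083,0,0,0],
    [0,0,-0.0417,0,0,0],
    [0,0,-0.1,0,0,0],
    [-0.05,0,-0.15,0,0,0],
    [-0.1167,0,-0.2,0,0,0],
    [-0.1667,0,-0.2333,0,0,0],
    [-0.2167,0,-0.25,0,0,0],
    [-0.25,0,-0.25,0,0,0],
    [-0.25,0,-0.25,0,0,0],
    [-0.25,0,-0.25,0,0,0]
  ]
}}

```text
time_s: 17.43
tcp_pos: [0.514, 0.0524, 0.2298]
eef_rot: [-180.0, 0.0, -78.5]
contact_force: [-0.4, -1.0, -0.5]
gripper_width: 0.0003
gripper_force: 0.0
```

```bash
python3 - <<'E'
from plant import r
from seg import *
c=r.capture("wrist"); cv2.imwrite("pics/w7.png",c["frame"][...,::-1])
seg(c,[("case",(.47,.62,-.2,.05),(.066,.0795)),("key",(.47,.62,-.2,.05),(.0805,.095)),("batten",(.44,.6,-.08,.05),(.0205,.028)),("block",(.38,.5,-.25,-.05),(.01,.06))])
P=cloud(c)*1000;d=P[...,:2]-[529,-28.9];X=d@[-.1968,.9804];Y=d@[-.9804,-.1968];Z=P[...,2]
m=(abs(Y)<9)&(X>0)&(X<145)&(Z>41)&(Z<60);print("blade end x",X[m].max(),"z",np.median(Z[m]))
m=(abs(Y)<18)&(Z>66)&(Z<79)&(X<20);print("case front x",np.percentile(X[m],99.5))
E
python3 t.py 0 0 0
```

```text
case 1880 z [0.0677 0.0762 0.0787] rect [540.9 -77.9] [44.8 38.1] 11.4 mean [540.2 -74.7  74.8]
key 508 z [0.0811 0.0824 0.0838] rect [542.5 -87.2] [21.3 14.2] 11.4 mean [542.5 -87.1  82.4]
batten 311 z [0.0224 0.0237 0.0251] rect [508.3 -49.1] [30.8  9.7] 11.6 mean [508.5 -48.7  23.7]
block 1619 z [0.0162 0.0264 0.028 ] rect [ 417.2 -121. ] [45.3 31.4] 16.6 mean [ 419.2 -117.8   25.4]
blade end x 121.49805545870302 z 45.27524334208469
case front x -30.593429211219494
at [0.514  0.0516 0.2294] [180.     0.   -78.58] q6 -16.1
tool move [-0.0512  0.514   0.2294] rz
```

View pics/w7.png

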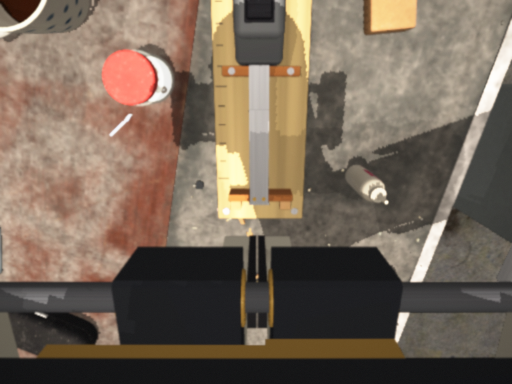

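The key top dropped from 86.7 to 82.4 mm, about 4.3 mm. The case is against the batten (260,70), the blade end is at the fence's outer side (258,203), and the block, jar and bottle are all standing clear. Handing in.

```bash
python3 -c "
from plant import r; print(r.close_job())"
```

```text
the job is handed in; nothing more can be done
None
```

I handed the job in at about 17.5 s of the 59 s; the hand-in gave no verdict. The last camera view shows the tape hooked over the fence, its case square against the batten, the lock key down about 4.3 mm, the sanding block on the worktop, and the jar and bottle still standing (reel and spool were out of that view).

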